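# Tuck a test strip under the stage's hold-down leaf and hold it flat

## Task

On this optics bench, first blow the dust off the measuring stage: press the red nozzle cap of the clamped air canister fully down and let it spring back up. Then take the test strip by its blue upright tab and, keeping it flat on the steel deck, centred and square to the stage, slide its free edge under the amber leaf up to the black stop bar without lifting the leaf. Finish while holding: keep the strip pressed down flat and firmly on the deck with the gripper, do not let go, and leave the bottle, the beaker and the roller where they stand.

Things in the scene. Friction and masses are not known exactly. Their poses are not given: they have to be found in the camera images.
- stage: Fixed stage: steel block 170 (x) x 120 (y) mm on a black foot 200 x 150. Origin at the centre of its underside; the flat deck is 40 mm above it. x: the direction the strip is slid in, from the open front (-85 mm) to the leaf's hinge (+75 mm); z up. Two black guide lines along x, at y = +-24 mm, mark the strip's place. Black hinge lugs 18 mm above the deck at x = 77, y = +-53 mm.
- stop (a point): Point on the deck at the middle of the near face of the black stop bar, which lies across the deck under the leaf: x = +62, y = 0, z = 40 mm in the stage's frame. The bar is 7 mm high and 90 mm wide (y). Axes as the stage's.
- leaf_edge (a point): Middle of the free (front) edge of the amber translucent leaf, 55 mm long (x), 90 mm wide (y), 3 mm thick; this point is at mid-thickness, at x = +20 mm in the stage's frame and 49.5 mm above the stage's underside. With the leaf down, the gap between deck and leaf is 8 mm high. Axes as the stage's.
- leaf (a joint): Hinge angle of the leaf (rad): 0 = down and level (a stop keeps it from going lower), grows as its free edge is lifted (0.1 rad = about 5 mm). It is light and lifts at a touch from below. The hinge runs along y at x = +75 mm in the stage's frame.
- cap_top (a point): Centre of the top of the round red nozzle cap, 32 mm diameter, 18 mm high, on the blue and white air canister (56 mm diameter) fixed upright in a clamp with a foot 85 x 85 mm, beside the stage on its +y side. The top is 186 mm above the table when up. z up; the white spout points along -y, at the stage.
- cap (a joint): How far the nozzle cap is pressed down (m): 0 = up, 0.008 = fully down on a hard stop. A spring brings it back; it needs about 2.4 N to start and 7.2 N fully down.
- strip_tab (a point): Centre of the blue upright tab (8 mm thick in x, 40 wide, 45 high) of the loose test strip, a flat copper-coloured plate 110 (x) x 44 x 4 mm thick, 0.07 to 0.14 kg. The tab stands on the plate near its back end; its centre is 26.5 mm above the plate's underside, its top 49 mm. x: from the tab to the free leading edge, 105 mm ahead; z up. It starts flat on the table, right (-y) of the stage.
- strip_lead (a point): Middle of the strip's free leading edge (opposite the tab), at the underside of the plate. Axes are the strip's.
- reagent: White plastic reagent bottle, 56 mm diameter, 120 mm high, loose; origin at the centre of its underside. Leave alone.
- beaker: White ceramic beaker, 64 mm diameter, 80 mm high, loose; origin at the centre of its underside. Leave alone.
- roller: Black plastic roller standing on end, 60 mm diameter, 40 mm high, loose; origin at the centre of its underside. Leave alone.
There are look-alikes about, which are no part of the job. Of the things that look like the part that bears cap_top, the largest one is meant.

How it is judged:
By the outcome, as a careful person would: the job done as asked, in the order asked, and still so for the second after the job is handed in, while the arm keeps its last pose, push and grip.
It also fails if it takes over 64 s, if anything falls off the work surface, if the arm or the gripper's body presses on something with over 40 N, if the wrist force passes 120 N, or if a joint passes its speed limit or range.

## Robot

A 6-joint arm with a two-finger parallel gripper is mounted at the origin on the work surface. World frame = base frame: x ahead of the robot, y to its left, z up, the work surface at z = 0. Lengths are in m, angles in degrees, forces in N, time in s.
With the tool pointing down it reaches from about 0.3 to 0.75 m from the base axis. Payload 8.5 kg.
Tool frame: the origin (TCP) lies midway between the tips of the shut fingers; the grasp point (between the pads) lies 19 mm behind it; z points along the fingers, y is the direction in which the jaws open and shut (so a half turn about z gives the same grasp; the last joint's range is limited). The gripper opens to 85 mm and grips with 20 to 120 N. Pads are 22 mm wide; open, the fingers measure 114 mm over their backs; the gripper's body (76 mm by 85 mm) begins 54 mm behind the grasp point. The pads swing forward as they close: fully open they stand 13 mm farther back than shut.
Start: joints at [52.122, 21.807, 74.336, -0, 83.858, -12.336], TCP at [0.237, 0.496, 0.193] pointing down, gripper open.
Joint ranges: [-178.18, 178.18], [-50.72, 133.34], [12.68, 142.11], [-81.47, 261.47], [9.98, 163.14], [-165.26, 165.26]. Speed limits (degrees/s): [136.94, 136.94, 180, 180, 180, 180].

## Interface

Orientations are given as a 3x3 rotation matrix whose columns are the frame's x, y, z axes.
In Python, from rig import env gives the robot as it stands.
- The arm moves only by the shell command python3 -m inch 'ROWS' [FORCE]. ROWS is text: rows parted by semicolons, each of 5 numbers parted by spaces: the finger opening in mm, from 0 to 85.4, then the shift along the tool's x, y, z in mm, then the turn about the tool's z in degrees. In form: jaw dx dy dz turn; .... A call has 1 to 10 rows; each row is the pose to reach, as a shift and turn from the pose commanded when the call began, along the tool's axes at that moment; what a row does not reach only later rows make up. A row lasts 1/8 s, in which the tool goes at most 62.5 mm and 10.7 degrees, less where a joint would pass 70% of its speed; a pose out of reach is approached as far as the arm can. A call with a gripper value outside its range is refused whole. The fingers move at their own pace and stop on an object; FORCE is the grip in N (left out, the last holds). Time passes only in rows, so rows that repeat a pose let the fingers close. It gives the time, the measured TCP pose, the force and the opening at its end, in the units of the state.
- env.observe(): the state, without advancing time (a new reading comes with each control period).
- env.get_image(name): name is "side" or "top" or "wrist"; returns a dict with "color" (400x640x3 uint8, blue, green, red), "range_z" (400x640 float32, m along the optical axis (not along the pixel's ray), 0 where there is no reading), "fov_y" (degrees; the focal length in pixels is half the picture's height over the tangent of half this angle, whatever the lens; pixels are square), "cx", "cy" (the principal point, pixels), "R" (3x3) and "t" (3): a world point X has camera coordinates R X + t. Camera axes: x right, y down, z forward; pixel columns grow to the right and rows downward; lengths in m; the calibration is good to about 2 mm. A picture is of the moment at which its call begins.
- env.close_job(): hands the job in, once; it reports no verdict.
The state is a dict: "time_s": time; "q": joint angles; "qvel": joint speeds; "joint_efforts": joint torques, N m; "position": TCP position; "tool_rot": TCP orientation; "ft_force": force on the tool from outside, world axes, zero at the start; "wrist_torque": the same for the moment, N m; "grip_width": finger opening in m.
Only numpy, scipy, OpenCV 4.12 (cv2) and the standard library are available. Lean on these libraries where they do the work, as an engineer would, in place of code of your own. Each camera call takes 0.05 s, during which the arm holds its last target.

## Working session

There is one attempt and no reset: what is moved stays moved. The work goes in short steps, Python scripts to look and compute and a shell command to move; the robot and the scene stay as the last step left them, time stands still between calls to the robot, and variables do not carry over. Pictures are saved under pics/ and viewed, and the job is handed in when it is done.

```bash
ls; mkdir -p pics
cat > h.py <<'E'
import numpy as np, cv2
from rig import env
def cam(n):
    im=env.get_image(n); f=im["color"].shape[0]/2/np.tan(np.radians(im["fov_y"])/2); im["f"]=f; return im
def ray(im,u,v):
    R=np.array(im["R"]);t=np.array(im["t"]); c=-R.T@t
    d=R.T@np.array([(u-im["cx"])/im["f"],(v-im["cy"])/im["f"],1]); return c,d
def onz(im,u,v,z):
    c,d=ray(im,u,v); return c+d*(z-c[2])/d[2]
def proj(im,X):
    p=np.array(im["R"])@np.array(X)+np.array(im["t"]); return im["f"]*p[0]/p[2]+im["cx"],im["f"]*p[1]/p[2]+im["cy"]
def rz(im,u,v):
    c,d=ray(im,u,v); return c+d*im["range_z"][int(round(v)),int(round(u))]
def tri(a,pa,b,pb):
    c1,d1=ray(a,*pa);c2,d2=ray(b,*pb)
    A=np.stack([d1,-d2],1); s=np.linalg.lstsq(A,c2-c1,rcond=None)[0]
    p,q=c1+d1*s[0],c2+d2*s[1]; return (p+q)/2,np.linalg.norm(p-q)
E
python3 - <<'E'
from h import *
for n in ["side","top","wrist"]:
    im=cam(n); cv2.imwrite(f"pics/{n}0.png",im["color"]); R=np.array(im["R"]);print(n,im["f"],im["cx"],im["cy"],-R.T@np.array(im["t"]),R.round(2).tolist())
s=env.observe();print(s["time_s"],s["position"],s["tool_rot"],s["ft_force"],s["grip_width"])
E
```

```text
pics
side 396.54196861634085 316.66521674317954 200.5846742334849 [ 0.05655046 -0.55673531  0.96218706] [[0.75, -0.66, 0.01], [-0.48, -0.56, -0.68], [0.46, 0.5, -0.73]]
top 395.1392555025472 316.0583879157141 195.25947145424192 [0.38925444 0.0026693  1.05315463] [[-0.04, -1.0, -0.0], [-0.98, 0.04, -0.21], [0.21, -0.0, -0.98]]
wrist 330.5880458973829 318.5849830151768 198.76863068584106 [0.17155271 0.52873655 0.37271244] [[0.43, 0.9, -0.0], [0.86, -0.41, 0.29], [0.26, -0.12, -0.96]]
0.15 [0.2370129  0.49605852 0.19248373] [[-9.02266165e-01  4.31179039e-01 -6.35569278e-04]
 [ 4.31179445e-01  9.02265848e-01 -7.91469402e-04]
 [ 2.32187437e-04 -9.88160471e-04 -9.99999485e-01]] [ 0.60041422  0.44858339 -0.2230721 ] 0.0852776110538738
```

View pics/side0.png

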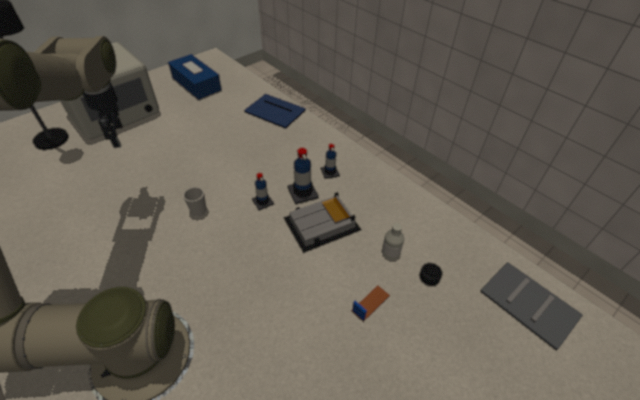

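View pics/top0.png

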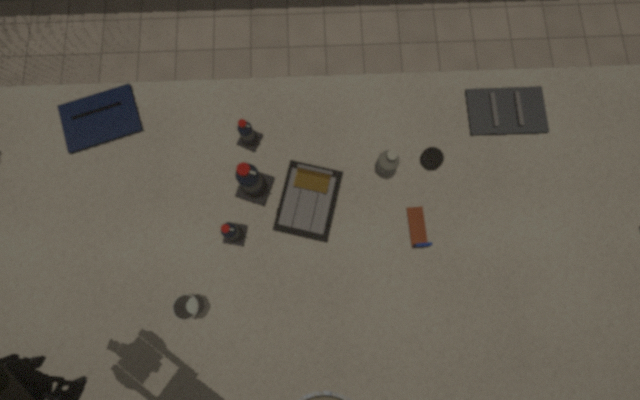

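View pics/wrist0.png

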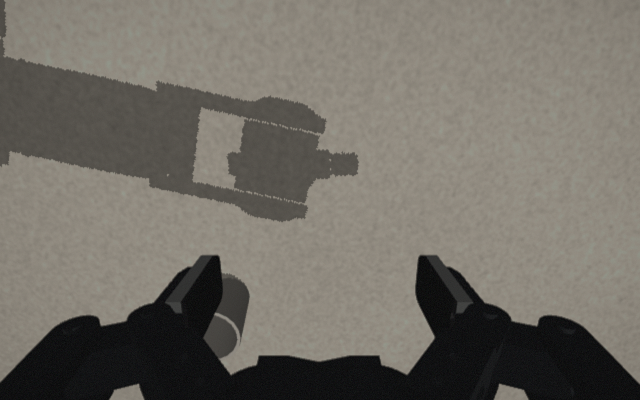

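The top view shows the stage near (308,200) with its amber leaf at (312,180), and the strip at (417,227) with its blue tab at (422,245). The bottle is at (388,163), the roller at (431,158) and the beaker at (190,306).

Things that could be taken for the cap, as red caps in top / side:
- A: (243,170) / (302,153), on the biggest canister. This is my choice.
- B: (228,229) / (259,177), small.
- C: (243,125) / (331,147), small.

Next is a close crop and a measurement.

Run:
```python
from h import *
s=cam("side");t=cam("top")
a=cv2.resize(s["color"][130:330,230:450],None,fx=3.6,fy=3,interpolation=cv2.INTER_CUBIC)
b=cv2.resize(t["color"][100:260,210:450],None,fx=3.3,fy=3.3,interpolation=cv2.INTER_CUBIC)
cv2.imwrite("pics/cs.png",np.clip(a*1.5,0,255));cv2.imwrite("pics/ct.png",np.clip(b*1.6,0,255))
for n,im in(("s",s),("t",t)):
    hsv=cv2.cvtColor(im["color"],cv2.COLOR_BGR2HSV)
    for nm,lo,hi in(("red",(0,180,90),(4,255,255)),("blue",(105,150,60),(125,255,255)),("copper",(5,120,60),(12,255,255)),("amber",(13,120,60),(25,255,255))):
        m=cv2.inRange(hsv,lo,hi)
        k,l,st,c=cv2.connectedComponentsWithStats(m)
        for i in range(1,k):
            if st[i,4]>15:
                pts=np.argwhere(l==i); X=[rz(im,p[1],p[0]) for p in pts]
                print(n,nm,st[i].tolist(),c[i].round(1),np.median(X,0).round(3),np.max(X,0).round(3))
```

```text
s red [298, 148, 8, 6, 38] [301.6 151. ] [0.641 0.159 0.185] [0.653 0.17  0.189]
s blue [170, 56, 46, 28, 458] [192.5  69.9] [0.702 0.965 0.08 ] [0.771 1.109 0.962]
s blue [355, 302, 10, 11, 37] [359.5 307.2] [ 0.467 -0.275  0.048] [ 0.47  -0.256  0.962]
s copper [360, 286, 29, 32, 401] [373.9 299.6] [ 0.532 -0.271  0.004] [ 0.573 -0.249  0.962]
s amber [323, 197, 27, 25, 360] [335.3 209.5] [0.644 0.003 0.051] [0.68  0.052 0.962]
t red [238, 164, 11, 11, 59] [242.6 168.9] [0.642 0.165 0.186] [0.654 0.174 0.19 ]
t copper [407, 207, 19, 38, 492] [416.2 224.9] [ 0.522 -0.267  0.004] [ 0.571 -0.246  0.01 ]
t amber [295, 169, 35, 24, 570] [311.7 180.2] [0.644 0.008 0.051] [0.676 0.052 1.053][ WARN:0@0.984] global loadsave.cpp:1063 imwrite_ Unsupported depth image for selected encoder is fallbacked to CV_8U.
```

View pics/cs.png

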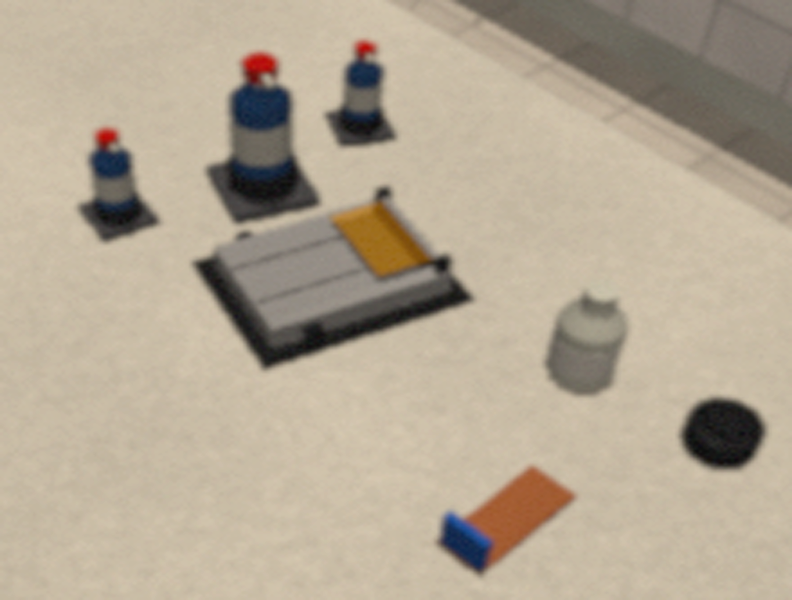

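View pics/ct.png

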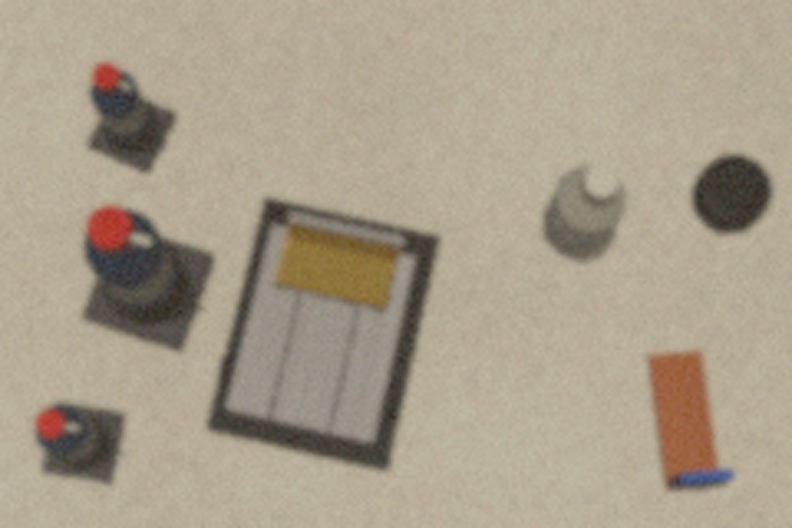

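The crop confirms A: the canister with the large blue and white body, with its cap at about (0.642, 0.164, 0.186) in both views. The tool shift works out to about dx -508, dy -125. I'll raise the arm, close the jaws and move to a point short of the cap, so that I can see both it and the stage.

```bash
python3 -m inch '0 0 0 -60 0; 0 -50 -12 -90 0; 0 -110 -27 -90 0; 0 -170 -42 -90 0; 0 -230 -57 -90 0; 0 -290 -72 -90 0; 0 -350 -87 -90 0; 0 -400 -100 -90 0; 0 -400 -100 -90 0; 0 -400 -100 -90 0' 40
python3 - <<'E'
from h import *
im=cam("wrist");cv2.imwrite("pics/w1.png",im["color"]);np.save("w1.npy",im,allow_pickle=True)
s=env.observe();print(s["position"],s["tool_rot"].round(3) if hasattr(s["tool_rot"],"round") else s["tool_rot"])
E
```

```text
time_s: 1.5
position: [0.5546, 0.2338, 0.2828]
tool_rot: [[-0.902, 0.431, -0.001], [0.431, 0.902, 0.0], [0.001, -0.0, -1.0]]
ft_force: [-0.2, -0.1, -0.4]
grip_width: -0.0001
[0.5542697  0.23423154 0.2830907 ] [[-0.903  0.43  -0.   ]
 [ 0.43   0.903  0.   ]
 [ 0.     0.    -1.   ]]
```

View pics/w1.png

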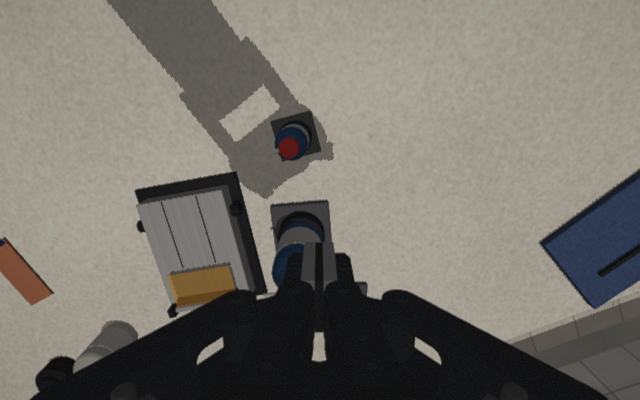

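The wrist view shows the stage at (195,235), its leaf at (203,285) and the big canister at (300,245), whose cap is hidden behind the fingers. The small canister is at (293,137). I'll check the cap position with rays.

Run:
```python
from h import *
def red(im):
    hsv=cv2.cvtColor(im["color"],cv2.COLOR_BGR2HSV);m=cv2.inRange(hsv,(0,140,80),(6,255,255))|cv2.inRange(hsv,(174,140,80),(180,255,255))
    k,l,st,c=cv2.connectedComponentsWithStats(m)
    for i in range(1,k):
        if st[i,4]>25:
            P=np.array([rz(im,p[1],p[0]) for p in np.argwhere(l==i)])
            top=P[np.abs(P[:,2]-np.percentile(P[:,2],80))<.004]
            print(st[i].tolist(),c[i].round(1),onz(im,*c[i],.186).round(4),onz(im,*c[i],.182).round(4),"top",len(top),top.mean(0).round(4),((top.max(0)+top.min(0))/2).round(4))
red(cam("top"));red(cam("side"))
```

```text
[239, 120, 7, 7, 41] [241.8 123. ] [0.7537 0.1658 0.186 ] [0.7554 0.1665 0.182 ] top 36 [0.7792 0.1776 0.1251] [0.7794 0.1768 0.1261]
[237, 163, 13, 13, 129] [242.8 169. ] [0.642  0.1632 0.186 ] [0.6432 0.1639 0.182 ] top 119 [0.6418 0.1631 0.1863] [0.6422 0.1626 0.1871]
[298, 148, 9, 7, 48] [301.7 150.9] [0.6421 0.1589 0.186 ] [0.6451 0.1626 0.182 ] top 46 [0.6428 0.1599 0.1854] [0.6433 0.1599 0.1854]
```

```bash
python3 -m inch '0 -60 -14 0 0; 0 -110 -27 30 0; 0 -110 -27 75 0; 0 -110 -27 90 0; 0 -110 -27 96 0; 0 -110 -27 100 0; 0 -110 -27 100 0'
```

```text
time_s: 2.52
position: [0.6427, 0.1622, 0.1841]
tool_rot: [[-0.903, 0.431, 0.002], [0.431, 0.903, 0.0], [-0.002, 0.001, -1.0]]
ft_force: [0.5, -0.4, -0.9]
grip_width: 0.0001
```

```bash
python3 -m inch '0 0 0 2 0; 0 0 0 4 0; 0 0 0 4 0';python3 -m inch '0 0 0 2 0; 0 0 0 4 0; 0 0 0 4 0'
```

```text
time_s: 2.9
position: [0.6425, 0.1617, 0.1788]
tool_rot: [[-0.902, 0.431, -0.0], [0.431, 0.902, -0.0], [0.0, -0.0, -1.0]]
ft_force: [-0.4, 0.3, -0.3]
grip_width: 0.0
time_s: 3.28
position: [0.6425, 0.1617, 0.1747]
tool_rot: [[-0.902, 0.431, -0.0], [0.431, 0.902, -0.0], [0.0, -0.0, -1.0]]
ft_force: [0.3, 1.4, 0.9]
grip_width: -0.0001
```

Run:
```python
from h import *
im=cam("side");cv2.imwrite("pics/s2.png",cv2.resize(im["color"][100:220,240:370],None,fx=5,fy=5,interpolation=cv2.INTER_CUBIC))
```

```text
(no output)
```

View pics/s2.png

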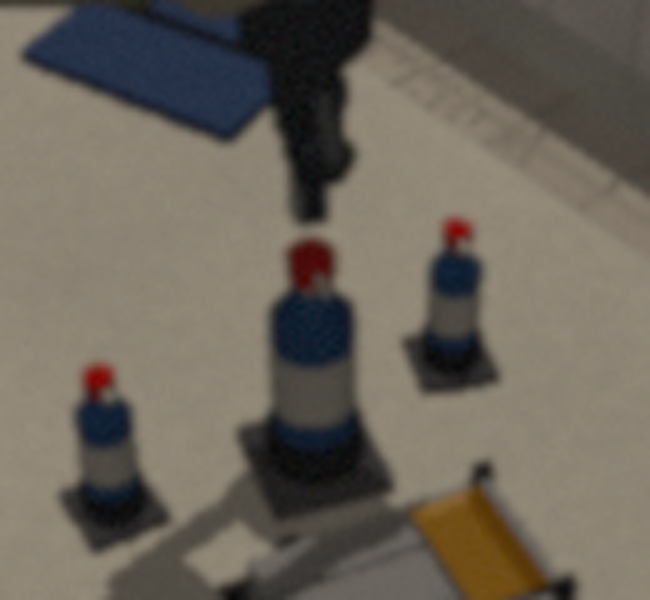

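The fingertip ends at crop (310,220), above the cap top at (310,240), so there is a gap although the TCP reads 0.175. I'll check this by projecting both points and with the ranges.

Run:
```python
from h import *
s=cam("side");t=cam("top")
p=env.observe()["position"];print(p,proj(s,p),proj(t,p),proj(s,[.642,.162,.186]))
for v in range(130,160): print(v,[tuple((rz(s,u,v)*1000).round().astype(int)) for u in (300,302,304)],s["color"][v,302])
cv2.imwrite("pics/t2.png",np.clip(cv2.resize(t["color"][100:260,180:340],None,fx=3.7,fy=3.7)*1.5,0,255))
w=cam("wrist");cv2.imwrite("pics/w2.png",w["color"])
```

```text
[0.64255404 0.16176534 0.17496229] (np.float64(301.2423654214767), np.float64(153.16598100010364)) (np.float64(244.28269858572236), np.float64(170.0575538060303)) (np.float64(300.9991529191936), np.float64(150.40174007698565))
130 [(np.int64(630), np.int64(150), np.int64(275)), (np.int64(608), np.int64(114), np.int64(306)), (np.int64(611), np.int64(109), np.int64(308))] [23 24 26]
131 [(np.int64(637), np.int64(159), np.int64(263)), (np.int64(605), np.int64(110), np.int64(307)), (np.int64(610), np.int64(109), np.int64(305))] [26 21 21]
132 [(np.int64(616), np.int64(133), np.int64(284)), (np.int64(607), np.int64(114), np.int64(300)), (np.int64(610), np.int64(108), np.int64(302))] [20 20 17]
133 [(np.int64(619), np.int64(137), np.int64(277)), (np.int64(606), np.int64(112), np.int64(299)), (np.int64(612), np.int64(111), np.int64(296))] [20 21 20]
134 [(np.int64(616), np.int64(134), np.int64(277)), (np.int64(608), np.int64(115), np.int64(292)), (np.int64(620), np.int64(121), np.int64(283))] [19 15 16]
135 [(np.int64(617), np.int64(134), np.int64(273)), (np.int64(613), np.int64(120), np.in
[... 3250 characters left out ...]
175)), (np.int64(635), np.int64(149), np.int64(176)), (np.int64(634), np.int64(139), np.int64(183))] [33 40 74]
157 [(np.int64(630), np.int64(152), np.int64(173)), (np.int64(634), np.int64(148), np.int64(174)), (np.int64(634), np.int64(138), np.int64(180))] [40 44 74]
158 [(np.int64(638), np.int64(163), np.int64(157)), (np.int64(640), np.int64(155), np.int64(162)), (np.int64(632), np.int64(136), np.int64(178))] [51 50 64]
159 [(np.int64(635), np.int64(159), np.int64(158)), (np.int64(639), np.int64(155), np.int64(158)), (np.int64(631), np.int64(135), np.int64(176))] [52 46 47][ WARN:0@0.909] global loadsave.cpp:1063 imwrite_ Unsupported depth image for selected encoder is fallbacked to CV_8U.
```

View pics/t2.png

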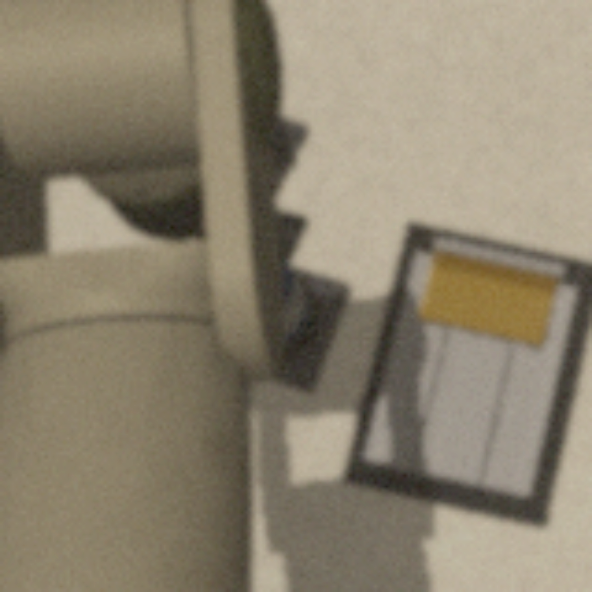

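View pics/w2.png

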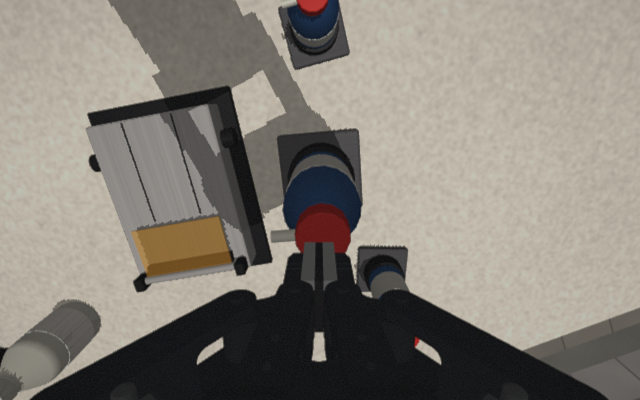

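The fingertips really stand clear of the cap: the side range puts them at about z 0.21. I'll check where the tip is with the wrist range.

Run:
```python
from h import *
w=cam("wrist")
print(env.observe()["position"],proj(w,env.observe()["position"]))
for v in range(215,300,5): print(v,[(rz(w,u,v)*1000).round().astype(int).tolist() for u in (309,328)],w["color"][v,309])
```

```text
[0.64258315 0.16173053 0.17501728] (np.float64(316.7800701990185), np.float64(230.39258157170497))
215 [[629, 163, 184], [634, 173, 184]] [24 25 90]
220 [[631, 163, 186], [636, 172, 185]] [ 25  26 101]
225 [[634, 161, 186], [638, 171, 186]] [ 28  30 101]
230 [[637, 160, 186], [641, 169, 186]] [ 25  27 100]
235 [[639, 159, 186], [644, 168, 186]] [22 26 99]
240 [[642, 157, 185], [647, 167, 185]] [21 25 99]
245 [[631, 164, 220], [635, 171, 220]] [65 66 66]
250 [[631, 164, 226], [634, 171, 226]] [67 66 66]
255 [[631, 164, 231], [635, 171, 228]] [66 67 66]
260 [[631, 164, 235], [634, 171, 235]] [65 67 66]
265 [[631, 164, 239], [634, 171, 239]] [64 65 64]
270 [[631, 164, 243], [634, 171, 243]] [67 67 67]
275 [[631, 165, 248], [634, 171, 246]] [66 67 67]
280 [[631, 165, 250], [634, 171, 251]] [74 76 76]
285 [[630, 165, 256], [633, 171, 255]] [24 23 24]
290 [[631, 165, 257], [633, 171, 258]] [25 23 23]
295 [[630, 165, 262], [633, 171, 261]] [22 19 16]
```

```bash
python3 -m inch '0 0 0 10 0; 0 0 0 20 0; 0 0 0 20 0';python3 -m inch '0 0 0 3 0; 0 0 0 5 0; 0 0 0 5 0'
python3 - <<'E'
from h import *
s=cam("side");cv2.imwrite("pics/s3.png",cv2.resize(s["color"][100:220,240:370],None,fx=5,fy=5,interpolation=cv2.INTER_CUBIC))
w=cam("wrist")
for v in range(225,275,5): print(v,[(rz(w,u,v)*1000).round().astype(int).tolist() for u in (309,328)])
E
```

```text
time_s: 3.9
position: [0.642, 0.1617, 0.1535]
tool_rot: [[-0.902, 0.431, -0.003], [0.431, 0.902, -0.0], [0.002, -0.001, -1.0]]
ft_force: [-0.1, 0.3, 0.3]
grip_width: 0.0
time_s: 4.28
position: [0.6425, 0.1617, 0.1499]
tool_rot: [[-0.902, 0.431, -0.0], [0.431, 0.902, -0.0], [0.0, -0.0, -1.0]]
ft_force: [0.6, -0.2, 0.3]
grip_width: -0.0003
225 [[629, 164, 176], [632, 173, 179]]
230 [[629, 164, 183], [632, 173, 184]]
235 [[630, 164, 186], [635, 172, 184]]
240 [[633, 162, 184], [636, 171, 186]]
245 [[631, 164, 195], [634, 171, 196]]
250 [[631, 164, 201], [635, 171, 200]]
255 [[630, 164, 206], [634, 171, 206]]
260 [[631, 164, 210], [634, 171, 211]]
265 [[631, 164, 214], [634, 171, 214]]
270 [[631, 164, 218], [634, 171, 218]]
```

View pics/s3.png

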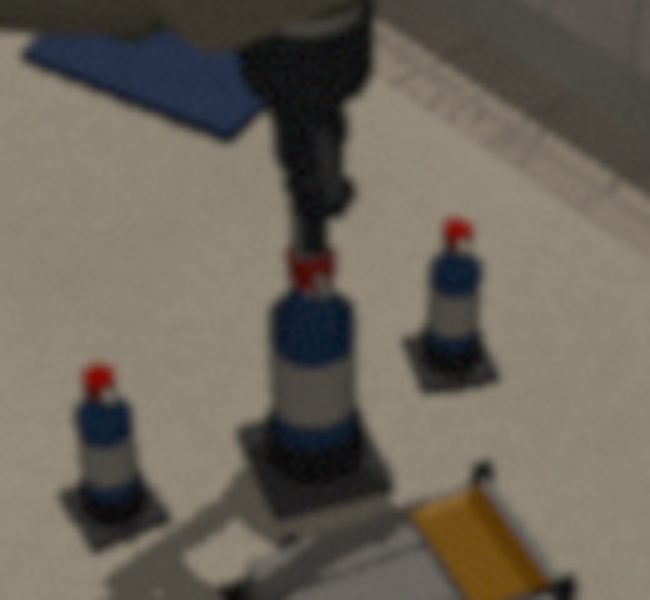

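The tips now appear just over the cap at crop (310,250), so I'll lower in small steps.

```bash
for i in 1 2; do :; done; python3 -m inch '0 0 0 3 0; 0 0 0 3 0'; python3 -m inch '0 0 0 3 0; 0 0 0 3 0';python3 -m inch '0 0 0 3 0; 0 0 0 3 0'
```

```text
time_s: 4.62
position: [0.6427, 0.1618, 0.1471]
tool_rot: [[-0.902, 0.431, 0.001], [0.431, 0.902, 0.0], [-0.001, 0.0, -1.0]]
ft_force: [0.6, -0.2, 2.9]
grip_width: 0.0002
time_s: 4.88
position: [0.6427, 0.1618, 0.1441]
tool_rot: [[-0.902, 0.431, 0.001], [0.431, 0.902, 0.0], [-0.001, 0.0, -1.0]]
ft_force: [0.1, 0.3, 4.7]
grip_width: -0.0002
time_s: 5.12
position: [0.6427, 0.1618, 0.1414]
tool_rot: [[-0.902, 0.431, 0.001], [0.431, 0.902, 0.0], [-0.001, 0.0, -1.0]]
ft_force: [-0.3, 0.6, 5.9]
grip_width: -0.0001
```

```bash
python3 -m inch '0 0 0 2 0; 0 0 0 2 0'; python3 -m inch '0 0 0 1 0; 0 0 0 1 0; 0 0 0 1 0'
```

```text
time_s: 5.38
position: [0.6428, 0.1618, 0.1398]
tool_rot: [[-0.902, 0.431, 0.001], [0.431, 0.902, 0.0], [-0.001, 0.001, -1.0]]
ft_force: [-0.6, 0.2, 7.4]
grip_width: -0.0
time_s: 5.75
position: [0.6428, 0.1618, 0.1396]
tool_rot: [[-0.902, 0.431, 0.002], [0.431, 0.902, 0.0], [-0.002, 0.001, -1.0]]
ft_force: [-2.6, -0.1, 11.7]
grip_width: 0.0001
```

The cap moved from contact at TCP z 0.148 to the hard stop at 0.1395, where the force jumped to 11.7 N. That also shows the real fingertips sit about 38 mm behind the reported TCP, which the wrist and side ranges agree with. I'll raise the arm and look.

```bash
python3 -m inch '0 0 0 -5 0; 0 0 0 -30 0; 0 0 0 -80 0; 0 0 0 -80 0'; python3 -m inch '0 -2 -55 0 7; 0 -4 -115 0 14; 0 -8 -175 0 21; 0 -12 -235 0 28; 0 -16 -290 0 35; 60 -20 -345 0 42; 60 -24 -400 0 50; 60 -26 -440 0 57; 60 -26 -440 0 57'
python3 - <<'E'
from h import *
for n in ("top","side","wrist"):
    im=cam(n);np.save(n+"3.npy",im,allow_pickle=True);cv2.imwrite(f"pics/{n}3.png",np.clip(im["color"]*1.4,0,255).astype(np.uint8))
E
```

```text
time_s: 6.25
position: [0.6437, 0.1619, 0.2217]
tool_rot: [[-0.902, 0.431, 0.007], [0.431, 0.902, 0.0], [-0.006, 0.003, -1.0]]
ft_force: [0.8, 0.1, -0.6]
grip_width: -0.0001
time_s: 7.38
position: [0.4749, -0.2483, 0.2166]
tool_rot: [[-0.125, 0.992, -0.002], [0.992, 0.125, 0.001], [0.002, -0.002, -1.0]]
ft_force: [0.2, 0.6, 0.3]
grip_width: 0.06
```

View pics/top3.png

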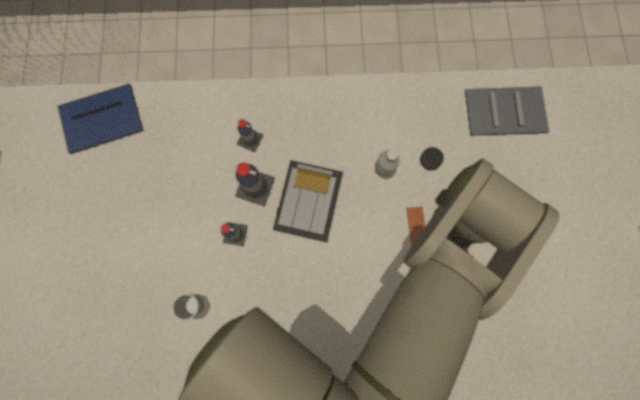

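View pics/wrist3.png

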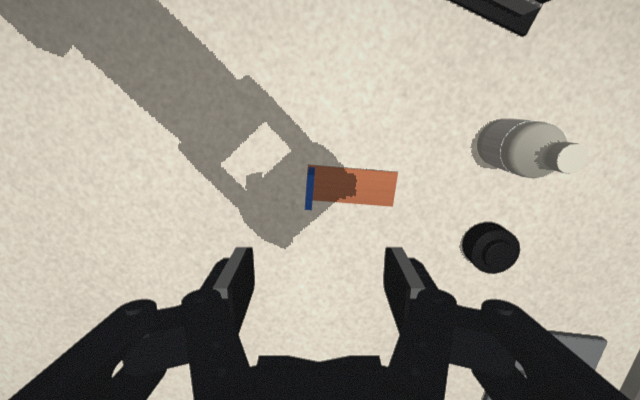

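View pics/side3.png

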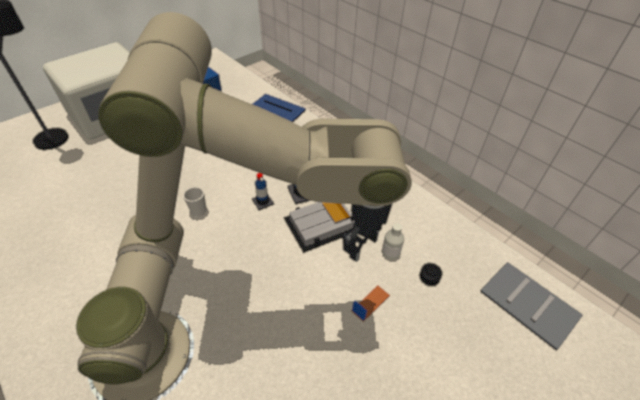

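The wrist view shows the tab at (310,188) and the strip's leading edge at (395,190). The top view shows the cap still red and up at (244,170), with the stage clear of the arm. Now I'll measure the strip and the stage.

```bash
cat > m.py <<'E'
from h import *
def L(n): return np.load(n,allow_pickle=True).item()
def cloud(im):
    v,u=np.mgrid[:400,:640]; z=im["range_z"]
    P=np.stack([(u-im["cx"])/im["f"]*z,(v-im["cy"])/im["f"]*z,z],-1)
    R=np.array(im["R"]);t=np.array(im["t"]); W=(P-t)@R
    W[z==0]=np.nan; return W
def rect(X,nm):
    r=cv2.minAreaRect((X[:,:2]*1000).astype(np.float32)); print(nm,len(X),"c",np.round(r[0],1),"size",np.round(r[1],1),"ang",round(r[2],2),"zmed",np.round(np.median(X[:,2])*1000,1)); return r
E
python3 - <<'E'
from m import *
w=L("wrist3.npy");W=cloud(w);hsv=cv2.cvtColor(w["color"],cv2.COLOR_BGR2HSV)
cop=cv2.inRange(hsv,(3,120,25),(14,255,255))>0; blu=cv2.inRange(hsv,(100,150,25),(130,255,255))>0
X=W[cop];X=X[np.isfinite(X[:,0])];X=X[(X[:,2]>-.005)&(X[:,2]<.012)];rect(X,"plate")
B=W[blu];print("blue z",np.nanpercentile(B[:,2],[1,50,90,99]).round(4));T=B[B[:,2]>.044];rect(T,"tabtop"); rect(B,"taball")
table=W[100:200,50:150].reshape(-1,3);print("table z",np.nanmedian(table[:,2]))
# contour rays
for nm,m,z in(("plate",cop,.004),):
    c=max(cv2.findContours(m.astype(np.uint8),0,2)[0],key=cv2.contourArea)
    print(nm,"ray rect",rect(np.array([onz(w,p[0][0],p[0][1],z) for p in c]),nm)[0])
for n,nm in(("top","top3.npy"),("side","side3.npy"),("w1","w1.npy")):
    im=L(nm);W=cloud(im);ok=(W[...,0]>.45)&(W[...,0]<.75)&(W[...,1]>-.12)&(W[...,1]<.13)
    D=W[ok&(W[...,2]>.036)&(W[...,2]<.045)];
    print(n,"deck z",np.median(D[:,2]));rect(D,n+" deck")
    hsv=cv2.cvtColor(im["color"],cv2.COLOR_BGR2HSV)
    A=ok&(cv2.inRange(hsv,(14,110,40),(26,255,255))>0)
    Xa=W[A];Xa=Xa[(Xa[:,2]>.044)&(Xa[:,2]<.058)];rect(Xa,n+" leaf")
    c=max(cv2.findContours(A.astype(np.uint8),0,2)[0],key=cv2.contourArea);rect(np.array([onz(im,p[0][0],p[0][1],.051) for p in c]),n+" leaf rays")
    c,l=0,0
    F=ok&(W[...,2]>.003)&(hsv[...,2]<60)&(W[...,2]<.03);rect(W[F],n+" foot?")
E
```

```text
plate 2729 c [ 519.5 -267.3] size [107.4  43.5] ang 2.84 zmed 3.3
blue z [0.0155 0.048  0.0491 0.0498]
tabtop 200 c [ 468.8 -269.3] size [ 6.4 39.4] ang 2.56 zmed 48.2
taball 230 c [ 468.8 -269.3] size [ 6.4 39.5] ang 2.56 zmed nan
table z -0.000773674660299299
plate 51 c [ 521.1 -267. ] size [103.4  43. ] ang 2.76 zmed 4.0
plate ray rect (521.0640869140625, -266.9743957519531)
top deck z 0.04001103648523412
top deck 2061 c [600.4  20.7] size [138.1 169.7] ang 74.8 zmed 40.0
top leaf 584 c [644.4   8. ] size [86. 49.] ang 74.95 zmed 50.9
top leaf rays 49 c [644.4   8.1] size [86.3 48.5] ang 74.59 zmed 51.0
top foot? 666 c [606.3  43.7] size [192.1 193.3] ang 75.0 zmed 8.6
side deck z 0.040022593195231354
side deck 1180 c [598.1  19.5] size [127.  163.7] ang 74.98 zmed 40.0
side leaf 308 c [644.5   4.5] size [90.3 52.6] ang 74.79 zmed 50.6
side leaf rays 32 c [644.4   3. ] size [88.4 50.9] ang 74.21 zmed 51.0
side foot? 502 c [564.3  20.9] size [162.6 198.7] ang 8.83 zmed 8.6
w1 deck z 0.039238469171050165
w1 deck 6876 c [594.4  22.7] size [120.6 156.3] ang 75.1 zmed 39.2
w1 leaf 1907 c [645.4   7.1] size [93.5 52.9] ang 75.04 zmed 50.2
w1 leaf rays 91 c [645.    9.1] size [90.8 51.5] ang 74.77 zmed 51.0
w1 foot? 3051 c [578.7  64.5] size [242.6 145.1] ang 27.49 zmed 7.6
```

Measured: tab (468.8, -269.3), top 48–49 mm, strip yaw 2.7°; stage yaw -15.1°, deck at 40 mm. Next is the shift to the tab in tool axes.

```bash
cat >> m.py <<'E'
def shift(xyz,yaw):
    s=env.observe();R=np.array(s["tool_rot"]);p=np.array(s["position"])
    d=R.T@(np.array(xyz)-p)*1000; y=np.degrees(np.arctan2(R[1,1],R[0,1])); print("pos",p.round(4),"yaw",y.round(2),"shift",d.round(1),"turn",round(y-yaw,2),"F",np.round(s["ft_force"],1))
E
python3 -c "
from m import *
shift([.4688,-.2693,-.030],2.7)"
```

```text
pos [ 0.4763 -0.2456  0.2173] yaw 7.54 shift [-22.8 -10.3 247.2] turn 4.84 F [ 0.1 -0.3  0.3]
```

```bash
python3 -m inch '60 -12 -5 30 3; 60 -23 -10 80 5; 60 -23 -10 130 5; 60 -23 -10 165 5; 60 -23 -10 165 5'
python3 - <<'E'
from m import *
im=cam("wrist");np.save("w4.npy",im,allow_pickle=True);cv2.imwrite("pics/w4.png",im["color"])
shift([.4688,-.2693,-.030],2.7)
E
```

```text
time_s: 8.15
position: [0.4687, -0.2686, 0.051]
tool_rot: [[-0.045, 0.999, -0.004], [0.999, 0.045, 0.004], [0.004, -0.004, -1.0]]
ft_force: [0.0, -0.2, 0.5]
grip_width: 0.0604
pos [ 0.4697 -0.2696  0.0529] yaw 2.57 shift [ 0.2 -0.8 82.9] turn -0.13 F [ 0.8 -0.5  0.2]
```

View pics/w4.png

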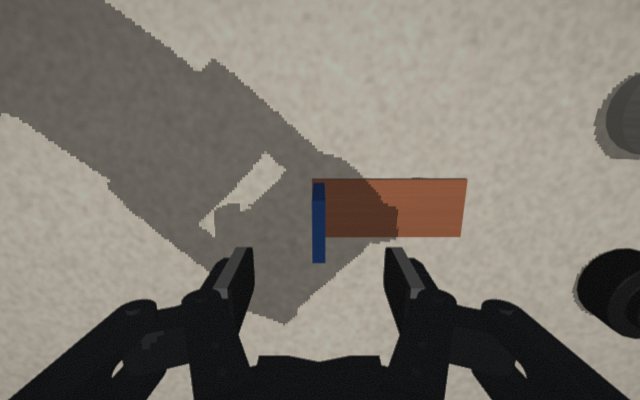

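The tab at (318,222) is centred between the fingers at (253) and (387). I'll re-measure from this closer view.

Run:
```python
from m import *
w=L("w4.npy");W=cloud(w);hsv=cv2.cvtColor(w["color"],cv2.COLOR_BGR2HSV)
blu=cv2.inRange(hsv,(100,150,25),(130,255,255))>0
B=W[blu];T=B[(B[:,2]>.045)];rect(T,"tabtop")
cop=cv2.inRange(hsv,(3,120,25),(14,255,255))>0
X=W[cop];X=X[np.isfinite(X[:,0])];X=X[(X[:,2]>-.005)&(X[:,2]<.012)];rect(X,"plate")
for v in range(245,275,5): print(v,[(rz(w,u,v)*1000).round().astype(int).tolist() for u in (246,392)])
```

```text
tabtop 752 c [ 468.9 -269.5] size [ 6.7 40. ] ang 2.48 zmed 48.2
plate 7944 c [ 519.3 -267.5] size [108.9  44.6] ang 2.78 zmed 3.3
245 [[415, -303, -1], [526, -298, -1]]
250 [[437, -258, 102], [500, -255, 102]]
255 [[438, -258, 107], [499, -255, 107]]
260 [[439, -260, 108], [498, -256, 109]]
265 [[439, -262, 108], [499, -258, 109]]
270 [[439, -263, 109], [499, -260, 110]]
```

```bash
python3 -m inch '60 0 -1 40 0; 60 0 -1 70 0; 60 0 -1 82 0; 60 0 -1 82 0'; python3 -m inch '5 0 0 0 0; 5 0 0 0 0; 5 0 0 0 0; 5 0 0 0 0; 5 0 0 0 0' 60
python3 - <<'E'
from m import *
im=cam("wrist");np.save("w5.npy",im,allow_pickle=True);cv2.imwrite("pics/w5.png",im["color"])
shift([.4688,-.2693,-.030],2.7)
E
```

```text
time_s: 8.7
position: [0.469, -0.2708, -0.0282]
tool_rot: [[-0.043, 0.999, 0.001], [0.999, 0.043, -0.001], [-0.001, 0.001, -1.0]]
ft_force: [0.4, -0.5, 0.6]
grip_width: 0.0604
time_s: 9.32
position: [0.4686, -0.2709, -0.0284]
tool_rot: [[-0.043, 0.999, 0.001], [0.999, 0.043, -0.001], [-0.001, 0.001, -1.0]]
ft_force: [-0.1, 1.0, 6.7]
grip_width: 0.0076
pos [ 0.4686 -0.2709 -0.0284] yaw 2.46 shift [1.6 0.3 1.6] turn -0.24 F [-0.3  0.8  5.6]
```

View pics/w5.png

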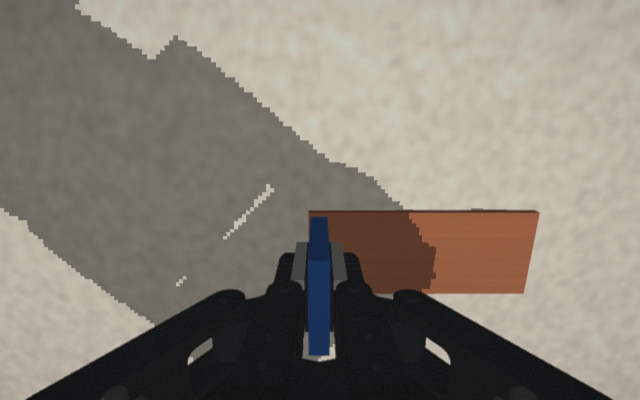

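The strip is held at 7.6 mm opening, with the tab at (318,285) between the fingers. I'll lift it, carry it to the front of the stage and turn it square.

```bash
python3 -m inch '5 0 0 -20 0; 5 0 0 -70 0; 5 0 0 -125 0; 5 0 0 -125 0'; python3 -c "
from m import *
shift([.502,.0445,.095],-15.1)"
```

```text
time_s: 9.88
position: [0.4698, -0.2719, 0.0996]
tool_rot: [[-0.043, 0.999, 0.006], [0.999, 0.043, -0.005], [-0.006, 0.006, -1.0]]
ft_force: [-0.6, -1.0, -0.8]
grip_width: 0.0072
pos [ 0.4698 -0.2719  0.0996] yaw 2.47 shift [314.7  45.7   3.1] turn 17.57 F [-0.6 -1.  -0.8]
```

```bash
python3 -m inch '5 40 0 0 0; 5 90 5 0 2; 5 145 12 0 6; 5 200 20 0 10; 5 255 32 0 14; 5 300 42 0 17.5; 5 314 45 0 17.5; 5 314 45 0 17.5; 5 314 45 0 17.5'
python3 - <<'E'
from m import *
im=cam("wrist");np.save("w6.npy",im,allow_pickle=True);cv2.imwrite("pics/w6.png",im["color"])
shift([.502,.0445,.095],-15.1)
E
```

```text
time_s: 11.0
position: [0.4996, 0.0439, 0.0955]
tool_rot: [[0.26, 0.966, -0.001], [0.966, -0.26, -0.0], [-0.0, -0.001, -1.0]]
ft_force: [0.3, -0.4, -1.6]
grip_width: 0.007
pos [0.4997 0.0438 0.0956] yaw -15.12 shift [1.3 2.  0.6] turn -0.02 F [-0.1 -0.1 -2.2]
```

View pics/w6.png

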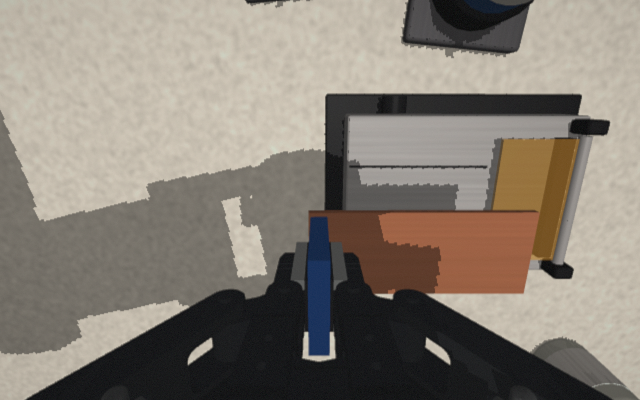

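The strip now hangs over the stage in the wrist view, with its edge at row 211. The far guide line is at row 166, the leaf edge at (497,165) and the hinge lugs at (590,127) and (557,270). I'll measure the strip against the stage in this one picture.

Run:
```python
from m import *
w=L("w6.npy");W=cloud(w);hsv=cv2.cvtColor(w["color"],cv2.COLOR_BGR2HSV);g=cv2.cvtColor(w["color"],cv2.COLOR_BGR2GRAY)
cop=cv2.inRange(hsv,(3,120,25),(12,255,255))>0
X=W[cop];X=X[np.isfinite(X[:,0])];X=X[X[:,2]>.08];r=rect(X,"plate");print(np.percentile(X[:,2],[5,95]))
A=np.c_[X[:,:2],np.ones(len(X))];print("plane",np.linalg.lstsq(A,X[:,2],rcond=None)[0][:2])
T=W[(cv2.inRange(hsv,(100,150,25),(130,255,255))>0)];T=T[(T[:,2]>.1)];print(np.nanpercentile(T[:,2],[50,99]));rect(T[T[:,2]>np.nanpercentile(T[:,2],99)-.005],"tab")
am=cv2.inRange(hsv,(14,110,40),(26,255,255))>0
Xa=W[am];Xa=Xa[(Xa[:,2]>.044)&(Xa[:,2]<.058)];
th=np.radians(-15.1);ex=np.array([np.cos(th),np.sin(th)]);ey=np.array([-ex[1],ex[0]])
c0=np.array([.5987,.020])
def st(P): P=np.asarray(P)[...,:2]-c0; return np.stack([P@ex,P@ey],-1)*1000
s=st(Xa);print("leaf x",np.percentile(s[:,0],[.5,99.5]),"y",np.percentile(s[:,1],[.5,99.5]))
# guide line: dark min in column
pts=[]
for u in range(365,480,5):
    v=157+np.argmin(g[157:176,u]); pts.append(onz(w,u,v,.04))
pts=np.array(pts);q=st(pts);print("guide y",q[:,1].mean(),q[:,1].std(),"slope deg",np.degrees(np.polyfit(q[:,0],q[:,1],1)[0]))
ok=(W[...,2]>.036)&(W[...,2]<.044)&(hsv[...,1]<60)
s=st(W[ok]);print("deck x",np.percentile(s[:,0],[.3,1,50]),"y",np.percentile(s[:,1],[99,99.7]),"z",np.median(W[ok][:,2]))
s=st(X);print("plate x",np.percentile(s[:,0],[.5,99.5]),"y",np.percentile(s[:,1],[.5,99.5]))
# plate far edge angle
e=[];
for u in range(350,530,5):
    v=np.where(cop[:,u])[0].min(); e.append(onz(w,u,v-.5,np.median(X[:,2])))
q=st(e);print("edge y",q[:,1].mean(),"slope",np.degrees(np.polyfit(q[:,0],q[:,1],1)[0]))
```

```text
plate 15088 c [548.5  31.7] size [ 45.1 110.4] ang 74.81 zmed 127.1
[0.1260601  0.12802232]
plane [-0.00248137 -0.00052443]
[0.17188637 0.17333388]
tab 2112 c [499.9  45.2] size [40.5  8.1] ang 75.16 zmed 172.1
leaf x [22.68314001 73.77517295] y [-42.75871419  45.95252597]
guide y 25.451671148645488 0.15111284397000027 slope deg -0.136686552737695
deck x [-81.98523692 -81.12230326 -16.67053554] y [127.0788025  129.76096224] z 0.03929701722011949
plate x [-99.93217795   2.39974205] y [-23.07143072  20.45406895]
edge y 20.990417846452942 slope -0.005079777520480187
```

Relative to the stage as seen in this picture (guide line and leaf), the strip is about 2.6 mm off towards -y. It is square to within 0.2°, its lead is at about stage x 0, and its underside is about 84 mm above the deck. I'll correct the offset and lower it.

```bash
python3 -m inch '5 2.6 4 20 0; 5 2.6 8 50 0; 5 2.6 8 72 0; 5 2.6 8 78 0; 5 2.6 8 78 0; 5 2.6 8 78 0'
python3 - <<'E'
from m import *
im=cam("wrist");np.save("w7.npy",im,allow_pickle=True);cv2.imwrite("pics/w7.png",im["color"])
shift([.502,.0445,.010],-15.1)
E
```

```text
time_s: 11.8
position: [0.5088, 0.0452, 0.0188]
tool_rot: [[0.26, 0.966, 0.002], [0.966, -0.26, -0.0], [0.0, 0.002, -1.0]]
ft_force: [-0.1, -0.3, -1.2]
grip_width: 0.0074
pos [0.5087 0.0452 0.0187] yaw -15.06 shift [-2.4 -6.3  8.7] turn 0.04 F [ 1.2  0.1 -1.1]
```

View pics/w7.png

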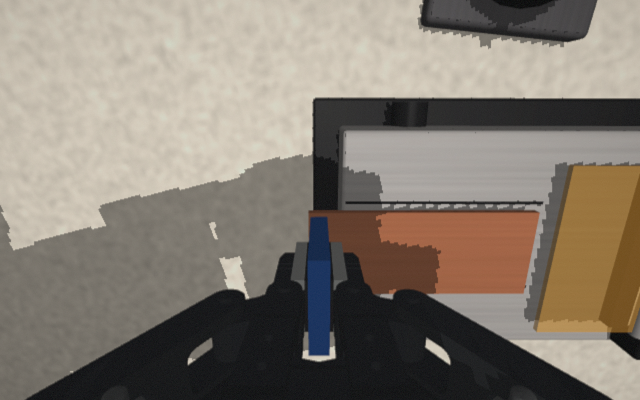

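The strip lies just inside the guide line (row 203 against the edge at row 211), with the leaf edge ahead at (555,250). I'll lower until it touches.

```bash
python3 -m inch '5 0 0 4 0; 5 0 0 4 0'; python3 -m inch '5 0 0 1 0; 5 0 0 1 0';python3 -m inch '5 0 0 1 0; 5 0 0 1 0'
python3 - <<'E'
from m import *
im=cam("wrist");np.save("w8.npy",im,allow_pickle=True);cv2.imwrite("pics/w8.png",im["color"])
E
cat > meas.py <<'E'
from m import *
import sys
def meas(nm,show=True):
    w=L(nm);W=cloud(w);hsv=cv2.cvtColor(w["color"],cv2.COLOR_BGR2HSV);g=cv2.cvtColor(w["color"],cv2.COLOR_BGR2GRAY)
    th=np.radians(-15.1);ex=np.array([np.cos(th),np.sin(th)]);ey=np.array([-ex[1],ex[0]]);c0=np.array([.5991,.0214])
    def st(P): P=np.asarray(P)[...,:2]-c0; return np.stack([P@ex,P@ey],-1)*1000
    cop=cv2.inRange(hsv,(3,120,25),(12,255,255)); cop[:, :345]=0
    cop=cv2.morphologyEx(cop,cv2.MORPH_OPEN,np.ones((3,3)))>0
    X=W[cop];X=X[np.isfinite(X[:,0])];zp=np.median(X[:,2]);s=st(X)
    A=np.c_[s,np.ones(len(s))];pl=np.linalg.lstsq(A,X[:,2]*1000,rcond=None)[0]
    print("plate z",zp.round(4),"tilt x,y mm/mm",pl[:2].round(4),"lead x",np.percentile(s[:,0],99.5).round(2))
    umax=np.where(cop.sum(0)>20)[0].max()
    e=np.array([onz(w,u,np.where(cop[:,u])[0].min()-.5,zp) for u in range(380,umax-8,4)]);q=st(e);p=np.polyfit(q[:,0],q[:,1],1)
    print("far edge y",q[:,1].mean().round(2),"slope",np.degrees(p[0]).round(2))
    q=[]
    for u in range(395,min(umax-8,540),5):
        v1=np.where(cop[:,u])[0].min(); v=v1-20+np.argmin(g[v1-20:v1-4,u]); q.append(onz(w,u,v,zp-.004))
    q=st(q);print("guide y",q[:,1].mean().round(2),q[:,1].std().round(2),"slope",np.degrees(np.polyfit(q[:,0],q[:,1],1)[0]).round(2))
    am=cv2.inRange(hsv,(14,110,40),(26,255,255))>0;Xa=W[am];Xa=Xa[(Xa[:,2]>.044)&(Xa[:,2]<.07)];s=st(Xa)
    pl=np.linalg.lstsq(np.c_[s,np.ones(len(s))],Xa[:,2]*1000,rcond=None)[0]
    print("leaf x",np.percentile(s[:,0],[.5,99.5]).round(2),"y",np.percentile(s[:,1],[.5,99.5]).round(2),"z",np.median(Xa[:,2]).round(4),"slope",pl[:2].round(3))
meas(sys.argv[1]);shift([.5,0.04,.01],-15.1)
E
python3 meas.py w8.npy
```

```text
time_s: 12.1
position: [0.5081, 0.0455, 0.0138]
tool_rot: [[0.259, 0.966, -0.0], [0.966, -0.259, 0.0], [-0.0, -0.0, -1.0]]
ft_force: [-0.1, -0.1, -0.8]
grip_width: 0.0069
time_s: 12.35
position: [0.5082, 0.0455, 0.0129]
tool_rot: [[0.259, 0.966, -0.0], [0.966, -0.259, 0.0], [-0.0, -0.0, -1.0]]
ft_force: [-0.2, 0.0, -0.8]
grip_width: 0.0072
time_s: 12.6
position: [0.5082, 0.0455, 0.0119]
tool_rot: [[0.26, 0.966, -0.0], [0.966, -0.26, -0.0], [-0.0, -0.0, -1.0]]
ft_force: [-0.3, -0.7, -1.3]
grip_width: 0.0072
plate z 0.0434 tilt x,y mm/mm [-0.002  -0.0004] lead x 10.12
far edge y 23.27 slope 0.23
guide y 24.26 0.1 slope 0.11
leaf x [22.22 67.94] y [-44.76  44.44] z 0.0502 slope [0.002 0.   ]
pos [0.5082 0.0455 0.0119] yaw -15.04 shift [-7.4 -6.5  1.9] turn 0.06 F [ 0.7  0.5 -2.1]
```

```bash
python3 -c "
from h import *
i=cv2.imread('pics/w8.png')[150:350,330:600];cv2.imwrite('pics/w8c.png',np.clip(cv2.resize(i,None,fx=2.9,fy=2.9,interpolation=cv2.INTER_CUBIC)*1.5,0,255).astype(np.uint8))"
```

```text
(no output)
```

View pics/w8c.png

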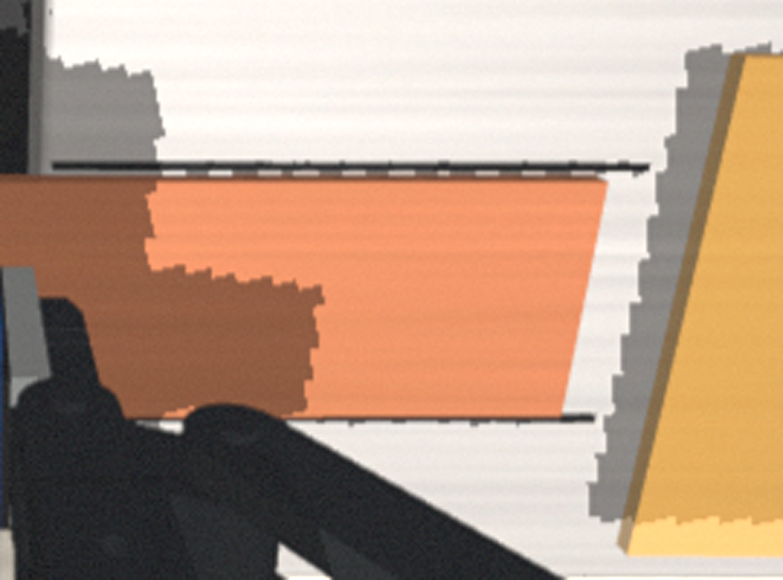

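The crop shows the strip between both guide lines. Allowing for the visible 4 mm side face, it is centred to within about 0.3 mm and 0.1°, and it is just at deck height. I'll press lightly until it touches.

```bash
python3 -m inch '5 0 0 0.5 0; 5 0 0 0.5 0'; python3 -m inch '5 0 0 0.5 0; 5 0 0 0.5 0'; python3 -m inch '5 0 0 0.5 0; 5 0 0 0.5 0'
```

```text
time_s: 12.9
position: [0.5083, 0.0455, 0.0116]
tool_rot: [[0.259, 0.966, 0.0], [0.966, -0.259, -0.0], [-0.0, 0.0, -1.0]]
ft_force: [-0.7, 0.7, 3.4]
grip_width: 0.0074
time_s: 13.15
position: [0.5083, 0.0455, 0.0116]
tool_rot: [[0.259, 0.966, 0.001], [0.966, -0.259, -0.0], [-0.0, 0.001, -1.0]]
ft_force: [-2.9, -0.4, 8.0]
grip_width: 0.0073
time_s: 13.4
position: [0.5083, 0.0454, 0.0116]
tool_rot: [[0.259, 0.966, 0.001], [0.966, -0.259, -0.0], [-0.0, 0.001, -1.0]]
ft_force: [-5.1, -0.6, 13.7]
grip_width: 0.0072
```

It has touched and stands firm at 13.7 N. I'll ease to about 6 N and slide it in under the leaf.

```bash
python3 -m inch '5 0 0 -0.8 0; 5 0 5 -0.8 0; 5 0 10 -0.8 0; 5 0 15 -0.8 0; 5 0 20 -0.8 0; 5 0 25 -0.8 0; 5 0 25 -0.8 0'
python3 - <<'E'
from m import *
im=cam("wrist");np.save("w9.npy",im,allow_pickle=True);cv2.imwrite("pics/w9.png",np.clip(im["color"]*1.4,0,255).astype(np.uint8))
E
python3 meas.py w9.npy
```

```text
time_s: 14.28
position: [0.5326, 0.039, 0.0116]
tool_rot: [[0.259, 0.966, 0.0], [0.966, -0.259, 0.0], [0.0, 0.0, -1.0]]
ft_force: [-1.9, 1.0, 5.5]
grip_width: 0.0074
plate z 0.0433 tilt x,y mm/mm [-0.0012  0.    ] lead x 24.81
far edge y 23.38 slope 0.22
guide y 24.38 0.11 slope 0.16
leaf x [22.44 73.6 ] y [-44.61  44.64] z 0.0502 slope [0.003 0.   ]
pos [0.5326 0.039  0.0116] yaw -15.04 shift [ -7.5 -31.8   1.6] turn 0.06 F [-2.6  0.4  5.5]
```

View pics/w9.png

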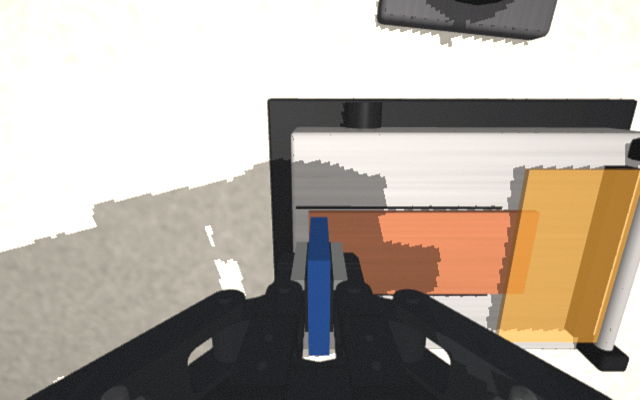

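The strip's edge shows through the amber leaf at (535,250). The leaf is flat (z 50.2 mm, slope about 0), and the strip is still centred. About 28 mm remain.

```bash
python3 -m inch '5 0 5 0 0; 5 0 10 0 0; 5 0 15 0 0; 5 0 20 0 0; 5 0 23 0 0; 5 0 23 0 0'; python3 -m inch '5 0 1 0 0; 5 0 2 0 0; 5 0 2 0 0'
python3 - <<'E'
from m import *
im=cam("wrist");np.save("w10.npy",im,allow_pickle=True);cv2.imwrite("pics/w10.png",np.clip(im["color"]*1.4,0,255).astype(np.uint8))
E
python3 meas.py w10.npy
```

```text
time_s: 15.08
position: [0.5546, 0.0331, 0.0117]
tool_rot: [[0.259, 0.966, -0.0], [0.966, -0.259, 0.0], [0.0, -0.0, -1.0]]
ft_force: [-3.8, 1.7, 6.4]
grip_width: 0.007
time_s: 15.45
position: [0.5561, 0.0327, 0.0116]
tool_rot: [[0.259, 0.966, -0.001], [0.966, -0.259, 0.0], [0.0, -0.001, -1.0]]
ft_force: [-5.1, 1.1, 7.7]
grip_width: 0.0074
plate z 0.0433 tilt x,y mm/mm [-0.001  -0.0011] lead x 24.35
far edge y 23.48 slope -0.18
guide y 24.46 0.01 slope 0.05
leaf x [22.59 73.75] y [-43.91  44.64] z 0.0502 slope [0.003 0.001]
pos [0.5561 0.0327 0.0116] yaw -15.03 shift [ -7.5 -56.1   1.7] turn 0.07 F [-3.9  1.5  6.8]
```

View pics/w10.png

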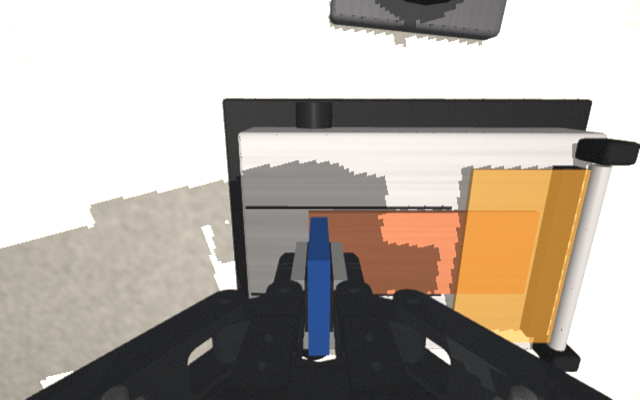

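The lead, seen through the leaf at (535,250), is now a few mm short of the dark bar at (555,250). I'll go on in 1 mm steps and watch the force.

```bash
for k in a; do :; done; python3 -m inch '5 0 1 0 0; 5 0 1 0 0'; python3 -m inch '5 0 1 0 0; 5 0 1 0 0'; python3 -m inch '5 0 1 0 0; 5 0 1 0 0'
```

```text
time_s: 15.75
position: [0.5571, 0.0324, 0.0116]
tool_rot: [[0.259, 0.966, -0.001], [0.966, -0.259, 0.0], [-0.0, -0.001, -1.0]]
ft_force: [-4.0, 1.0, 7.2]
grip_width: 0.0075
time_s: 16.0
position: [0.558, 0.0322, 0.0117]
tool_rot: [[0.259, 0.966, -0.001], [0.966, -0.259, 0.0], [0.0, -0.001, -1.0]]
ft_force: [-4.4, 1.5, 7.7]
grip_width: 0.007
time_s: 16.25
position: [0.559, 0.0319, 0.0117]
tool_rot: [[0.259, 0.966, -0.001], [0.966, -0.259, 0.0], [0.0, -0.001, -1.0]]
ft_force: [-4.5, 1.7, 8.4]
grip_width: 0.0076
```

```bash
python3 -m inch '5 0 1 0 0; 5 0 1 0 0'; python3 -m inch '5 0 1 0 0; 5 0 1 0 0'
python3 - <<'E'
from m import *
im=cam("wrist");np.save("w11.npy",im,allow_pickle=True);i=im["color"][150:360,380:640];cv2.imwrite("pics/w11.png",np.clip(cv2.resize(i,None,fx=2.8,fy=2.8)*1.5,0,255).astype(np.uint8))
E
```

```text
time_s: 16.5
position: [0.56, 0.0317, 0.0116]
tool_rot: [[0.259, 0.966, -0.001], [0.966, -0.259, 0.0], [0.0, -0.001, -1.0]]
ft_force: [-4.6, 0.9, 8.2]
grip_width: 0.0071
time_s: 16.75
position: [0.5602, 0.0316, 0.0116]
tool_rot: [[0.259, 0.966, -0.002], [0.966, -0.259, 0.0], [-0.0, -0.002, -1.0]]
ft_force: [-8.0, 1.4, 9.9]
grip_width: 0.0073
```

View pics/w11.png

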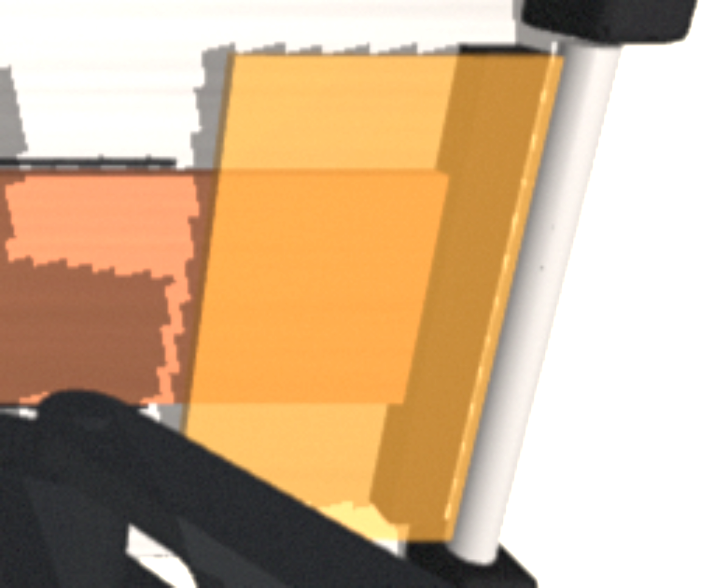

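The strip's edge meets the stop bar: the last step stalled after 0.2 mm while the push rose to 8 N. The crop shows lead and bar touching at (425,290). Now I'll press it down firmly.

```bash
python3 -m inch '5 0 0 0.5 0; 5 0 0 1 0; 5 0 0 1 0; 5 0 0 1 0' 80
python3 - <<'E'
from m import *
im=cam("wrist");np.save("w12.npy",im,allow_pickle=True)
for n in("side","top"):
    i=cam(n);np.save(n+"12.npy",i,allow_pickle=True);cv2.imwrite(f"pics/{n}12.png",np.clip(i["color"]*1.3,0,255).astype(np.uint8))
E
python3 meas.py w12.npy
```

```text
time_s: 17.3
position: [0.5603, 0.0316, 0.0116]
tool_rot: [[0.259, 0.966, -0.002], [0.966, -0.259, 0.0], [-0.0, -0.002, -1.0]]
ft_force: [-10.2, 2.0, 19.3]
grip_width: 0.0071
plate z 0.0433 tilt x,y mm/mm [-0.0029 -0.0002] lead x 24.2
far edge y 23.54 slope 0.08
guide y 24.5 0.01 slope 0.08
leaf x [22.58 73.75] y [-43.59  44.6 ] z 0.0502 slope [0.002 0.   ]
pos [0.5603 0.0316 0.0116] yaw -15.02 shift [ -7.5 -60.4   1.7] turn 0.08 F [-10.8   2.   18.2]
```

View pics/side12.png

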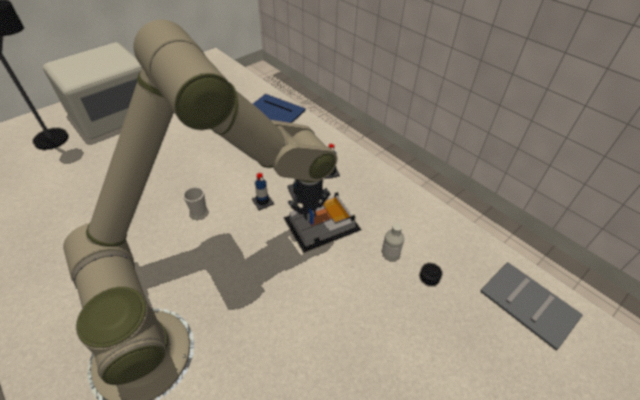

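View pics/top12.png

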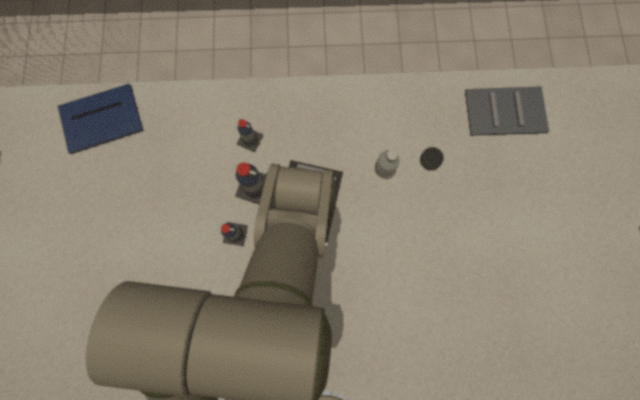

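Bottle, roller and beaker stand where they were at the start, at top (388,162), top (431,158) and side (195,203). I'll check the cap's return and hand in.

Run:
```python
from m import *
W=cloud(L("top12.npy"));print("cap top z",np.nanmedian(W[166:172,240:246,2]))
print(env.close_job())
```

```text
cap top z 0.18573949418420502
the job is handed in; nothing more can be done
None
```

The job is done and handed in at about 17.5 s, well inside the 64 s limit; no verdict came back.

- **Cap:** I pressed the red cap of the largest canister about 8 mm down to its hard stop, where the force jumped to 11.7 N. It sprang back up: its top read 185.7 mm at the end, against 186 mm up.
- **Strip:** I took it by the blue tab, set it on the deck square and between the guide lines, and slid it about 54 mm under the leaf. It stalled against the stop bar while the push rose to 8 N.
- **Hold at hand-in:** the strip is pressed down at about 18–19 N with an 80 N grip and about 10 N towards the stop.
- **Last checks:** plate flat on the deck, leaf flat (no slope, unchanged height), yaw matching the guide line to about 0.1°, and centred to within about 0.3 mm. Bottle, beaker and roller look unmoved.

**Disagreements:**
- The fingertips sit about 38 mm behind the reported TCP. I saw this in the camera ranges and at cap contact, and used that offset from then on.
- My first stage position was about 1.5 mm off in y and 2.5 mm in x against the wrist camera. I corrected it by measuring the strip against the stage in the same picture.
- The centring figure relies on a hand allowance for the plate's 4 mm side face; without it, the edge reads about 1 mm towards +y.

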